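# Weigh a sample can on the spring balance

### The arm

A 6-joint arm with a two-finger parallel gripper is mounted at the origin on a cart in front of the work surface, level with it; the furniture and walls round the work are solid. World frame = base frame: x ahead of the robot, y to its left, z up, the work surface at z = 0. Lengths are in m, angles in rad, forces in N, time in s.
With the tool pointing down it reaches from about 0.3 to 0.875 m from the base axis. Payload 6.4 kg.
Tool frame: the origin (TCP) lies midway between the tips of the shut fingers; the grasp point (between the pads) lies 19 mm behind it (arm.grasp_offset is the distance from the TCP to the grasp point, in m); z points along the fingers, y is the line along which they close (so a half turn about z gives the same grasp; the last joint's range is limited). The gripper opens to 88 mm and grips with 3 to 60 N. Pads are 18 mm wide; open, the fingers measure 123 mm over their backs; the gripper's body (75 mm by 187 mm) begins 45 mm behind the grasp point.
Start: joints at [1.005, 0.181, 1.607, -0, 1.354, -0.206], TCP at [0.202, 0.538, 0.239] pointing down, gripper open.
Joint ranges: [-2.99, 2.99], [-0.89, 2.07], [0.3, 2.58], [-1.14, 4.28], [0, 2.63], [-3.12, 3.12]. Speed limits (rad/s): [2.57, 2.57, 3.01, 3.14, 3.14, 3.14].

### API

Orientations are given as a unit quaternion [x, y, z, w].
In Python, from workcell import arm gives the robot as it stands.
- The arm moves only by the shell command python3 -m handwheel 'ROWS' [FORCE]. ROWS is JSON, a list of rows, each a list of 7 numbers: the turn, a rotation vector about the tool's x, y, z in rad, then the shift along the tool's x, y, z in m, then the opening, from 0 (shut) to 1 (fully open). A call has 1 to 20 rows; each row is the pose to reach, as a shift and turn from the pose commanded when the call began, along the tool's axes at that moment; what a row does not reach only later rows make up. A row lasts 1/10 s, in which the tool goes at most 50 mm and 8.59 degrees, less where a joint would pass 70% of its speed; a pose out of reach is approached as far as the arm can. A call with a gripper value outside its range is refused whole. The fingers move at their own pace and stop on an object; FORCE is the grip in N (left out, the last holds). Time passes only in rows, so rows that repeat a pose let the fingers close. It gives the time, the measured TCP pose, the force, the opening and the grip force at its end, in the units of the state.
- arm.read_state(): the state, without advancing time (a new reading comes with each control period).
- arm.read_camera(name): name is "side" or "top"; returns a dict with "image" (420x560x3 uint8, red, green, blue), "z_map" (420x560 float32, m along the optical axis (not along the pixel's ray), 0 where there is no reading), "fx", "fy", "cx", "cy" (pixels), "D" ([k1, k2, p1, p2, k3] as OpenCV has them; the pictures are not rectified), "pose" (4x4, takes a point from camera to world coordinates). Camera axes: x right, y up, looking along -z (the intrinsics and any distortion apply to the point x, -y, -z); pixel columns grow to the right and rows downward; lengths in m; the calibration is good to about 2 mm. A picture is of the moment at which its call begins.
- arm.sign_off(): hands the job in; it is judged then, once.
The state is a dict: "time_s": time; "joint_positions": joint angles; "dq": joint speeds; "joint_efforts": joint torques, N m; "eef_pos": TCP position; "orientation": TCP orientation; "wrist_force": force on the tool from outside, world axes, zero at the start; "moment": the same for the moment, N m; "opening": finger opening in m; "grasp_force": force on a finger pad.
Only numpy, scipy, OpenCV 4.12 (cv2) and the standard library are available. Lean on these libraries where they do the work, as an engineer would, in place of code of your own. Each camera call takes 0.05 s, during which the arm holds its last target. There are 200 camera calls.

### The job

Weigh the taller of the two steel sample cans on the spring balance: press its wire bail in past the sprung gate of the hook without forcing anything, then lower the can slowly and let go only when the spring carries its whole weight, so that the spring never jumps. When the can hangs still, slide the index along the rule until its edge is level with the balance's pointer, to mark the reading, and leave the can hanging; do not disturb the other things on the bench.

Things in the scene. Friction and masses are not known exactly. Their poses are not given: they have to be found in the camera images.
- tall_can: the taller of two lidded steel sample cans; stands upright. Body 40 mm in diameter, 58 mm high; lid 43 mm in diameter, top at 68 mm; on it a rigid upright wire bail to 158 mm. Origin: centre of the underside, z up; the bail lies in the can's y-z plane, so the loop is open along x. Unknown filling: 0.14 to 0.8 kg in all
- tall_can_body (a point): middle of the can's round 40 mm body, 28 mm above its underside, near its centre of mass: the place to grip it, with the hand leaning back about 30 degrees or more (fingers pointing down and toward the can's +x side, closing along its y) so that it stays clear of bail and hook. Axes as the can's
- tall_can_eye (a point): middle of the bail's arch (wire centre), 158 mm above the can's underside; axes as the can's. The bail is a loop of 5 mm wire: two legs 30 mm apart (centre lines) straight up to 134 mm, then a shallow arch whose top bar runs along y. This point must come to rest on hook_seat
- short_can: the shorter can of the same make: 40 mm in diameter, lid top at 40 mm, bail to 108 mm. Origin: centre of its underside. To be left alone. The two cans may stand at either of two spots
- stand: grey retort stand, fixed. Origin: on the bench straight below the hook; the hook opens to its -x side, roughly toward the robot. Base plate x -85 to +115, y +-75 mm, 12 mm high; rod 12 mm thick, 85 mm behind the hook (+x), 522 mm high; balance barrel 29 mm thick over the hook from 332 mm up; rule 22 mm wide, 50 mm to the -y side of the hook, 217 to 377 mm high
- draw_rod (a joint): how far the balance's draw rod, with pointer and hook, is drawn out downward (m): 0 unloaded, stop at 0.095. Spring 100 N/m, pretension 0.5 N, lightly damped: a hung weight W (N) draws it out by (W - 0.5)/100 m, 8 to 74 mm here; let go suddenly, it bounces for some seconds. It moves only up and down
- hook_seat (a point): seat of the hook, where the wire centre of a hung bar rests; 260 mm above the bench unloaded; moves with the draw rod; axes as the stand's. The hook is 5 mm wire in the stand's x-z plane: bowl 19 mm wide inside, its underside 7.5 mm below this point, its back wire 12 mm behind it (+x), its shank straight above from 38 mm up
- hook_tip (a point): top of the hook's upturned tip: 13.5 mm to the -x side of hook_seat and 16.5 mm above it. A 5 mm bar passes over it toward +x with its centre 19 mm or more above hook_seat, best about 22 mm
- gate (a joint): angle (rad) of the sprung gate that closes the hook's mouth: a 3 mm wire, 24 mm long, hinged 36 mm above hook_seat, its lower end resting inside the tip. 0 shut, 0.85 fully pushed in (toward +x); about 1 to 2 N on a bar opens it; it springs shut by itself once the bar is below 8 mm above hook_seat
- pointer_end (a point): free end of the balance's dark pointer, a level arm on the draw rod reaching to the -y side toward the rule; 62 mm above hook_seat (322 mm above the bench unloaded)
- index (a joint): how far the sliding index stands below its top position on the rule (m): 0 to 0.10; sliding friction 1.5 N, it stays where it is left. Its edge is level with the unloaded pointer at 0.020
- index_edge (a point): reading edge of the black index, beside the rule at the height of the index's middle; the thing to bring level with pointer_end
- index_tab (a point): grip point of the index: its tab is a level bar 10 mm wide (y) and 12 mm high that sticks out from the rule 51 mm toward the stand's -x side; this point is 9 mm from its free end, 42 mm in front of the rule and on the tab's centre line. Axes as the stand's. The tab may be pinched from its two sides with the hand leaning back about 30 degrees
- sample_cup: white pot with a red screw cap, 54 mm in diameter and 62 mm high, a bystander; origin: centre of its underside
- forceps: steel forceps, 130 mm long, lying on the bench, a bystander; origin: centre of the underside
- marker: marker pen, 136 mm long, lying on the bench, a bystander; origin: centre of the underside
- wash_bottle: white wash bottle, 196 mm high, a bystander at the back; origin: centre of its underside
- swab_jar: steel jar with a knobbed lid, 65 mm in diameter and 89 mm high, a bystander near the notes; origin: centre of its underside
Things that resemble listed ones, but are neither listed nor needed, are in the scene too. What is shaped like the tall_can but red is not meant.

How it is judged:
By the outcome, as a careful person would: the job done as asked, in the order asked, and still so for the second after the job is handed in, with the robot touching nothing.
It also fails if it takes over 72 s, if anything falls off the work surface, if the arm or the gripper's body presses on something with over 40 N, if the wrist force passes 120 N, or if a joint passes its speed limit or range.

## Working session

There is one attempt and no reset: what is moved stays moved. The work goes in short steps, Python scripts to look and compute and a shell command to move; the robot and the scene stay as the last step left them, time stands still between calls to the robot, and variables do not carry over. Pictures are saved under pics/ and viewed, at most 10 in all, crops included, and the job is handed in when it is done.

```bash
mkdir -p pics; ls; cat > h.py <<'E'
import numpy as np, cv2
from scipy.spatial.transform import Rotation as R
from workcell import arm
def cam(n):
    c=arm.read_camera(n); np.savez('/tmp/'+n+'.npz',**{k:np.array(v) for k,v in c.items()}); return c
def load(n): return np.load('/tmp/'+n+'.npz')
def px(c,u,v,z=None):
    """pixel->world; by depth map (median 3x3) or at world height z"""
    K=np.array([[c['fx'],0,c['cx']],[0,c['fy'],c['cy']],[0,0,1.]])
    p=cv2.undistortPoints(np.array([[[u,v]]],float),K,np.array(c['D'],float))[0,0]
    T=np.array(c['pose']); d=T[:3,:3]@np.array([p[0],-p[1],-1]); o=T[:3,3]
    if z is None:
        w=c['z_map'][int(v)-1:int(v)+2,int(u)-1:int(u)+2]; s=np.median(w[w>0]) if (w>0).any() else np.nan
    else: s=(z-o[2])/d[2]
    return o+s*d
def proj(c,P):
    T=np.array(c['pose']); q=(np.array(P)-T[:3,3])@T[:3,:3]; q=q*[1,-1,-1]
    K=np.array([[c['fx'],0,c['cx']],[0,c['fy'],c['cy']],[0,0,1.]])
    return cv2.projectPoints(q.reshape(1,1,3),np.zeros(3),np.zeros(3),K,np.array(c['D'],float))[0].ravel()
E
python3 - <<'E'
from h import *
for n in('side','top'):
    c=cam(n); cv2.imwrite(f'pics/{n}0.png',cv2.resize(c['image'][:,:,::-1],None,fx=1.42,fy=1.42,interpolation=cv2.INTER_CUBIC))
    print(n,np.round(c['pose'],3),c['fx'],c['cx'],c['cy'],c['D'])
E
```

```text
pics
side [[ 0.856  0.223 -0.467  0.063]
 [-0.517  0.352 -0.78  -0.798]
 [-0.01   0.909  0.417  0.683]
 [ 0.     0.     0.     1.   ]] 449.6356380017405 280.1120902853352 210.15709090372454 [-0.014249  0.        0.        0.        0.      ]
top [[-0.027  0.982 -0.189  0.323]
 [-0.999 -0.032 -0.023  0.043]
 [-0.029  0.188  0.982  1.494]
 [ 0.     0.     0.     1.   ]] 388.075078397269 277.6521970668196 209.90981637702853 [-0.10690144  0.          0.          0.          0.        ]
```

View pics/side0.png

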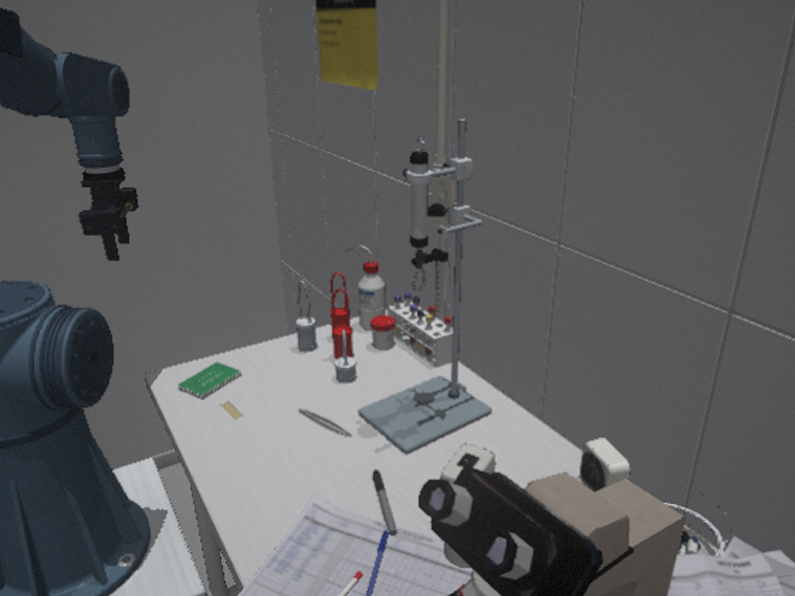

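View pics/top0.png

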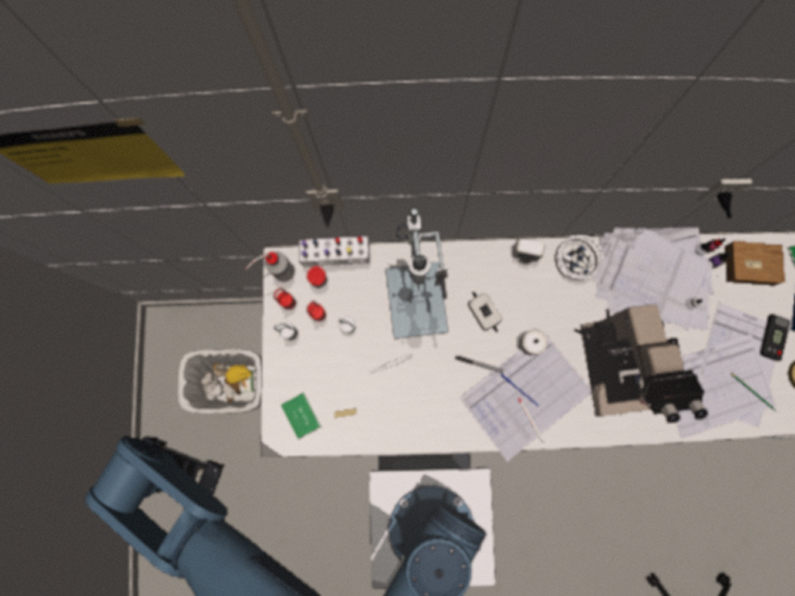

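The side picture shows the tall can at about (306,330), the short can at (345,370), two red ones between and behind them, and the stand at (425,410). In the top picture the tall can is at (287,332) and the stand at (417,300). Next, enlarged crops.

```bash
python3 - <<'E'
from h import *
s=load('side');t=load('top')
def crop(c,u0,v0,u1,v1,k): return cv2.resize(c['image'][v0:v1,u0:u1,::-1],None,fx=k,fy=k,interpolation=cv2.INTER_CUBIC)
a=crop(s,200,190,280,280,5) #400x450
b=crop(s,280,95,345,215,5) #325x600
M=np.zeros((600,800,3),np.uint8);M[:450,:400]=a;M[:600,420:745]=b
cv2.imwrite('pics/s1.png',M)
cv2.imwrite('pics/t1.png',crop(t,180,145,330,245,5.3))
E
```

```text
(no output)
```

View pics/s1.png

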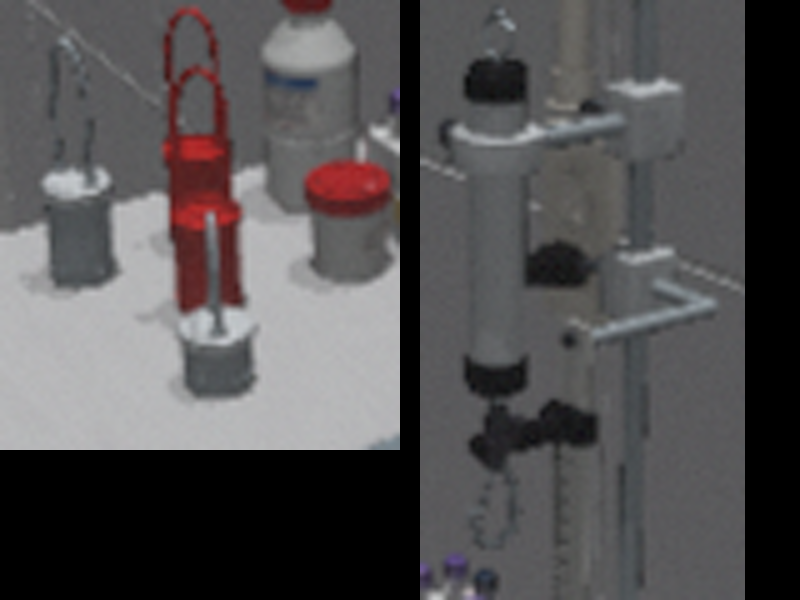

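View pics/t1.png

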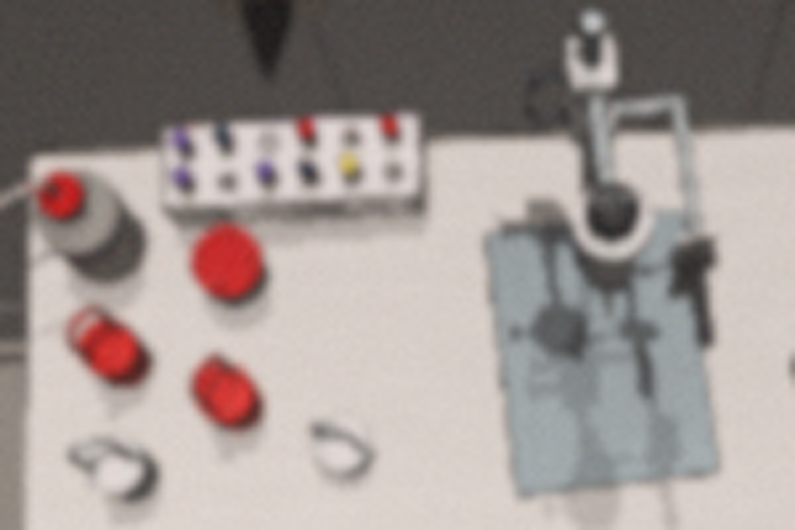

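The crops show the tall can's body at side pixels (210–222, 226–246) with its bail at about (212–218, 198–225). The base plate corners in the top crop are (487,235), (520,495) and (718,472), and the barrel is at side u≈299, v≈130–165.

```bash
cat >> h.py <<'E'
def cloud(c,u0,v0,u1,v1):
    K=np.array([[c['fx'],0,c['cx']],[0,c['fy'],c['cy']],[0,0,1.]])
    v,u=np.mgrid[v0:v1,u0:u1]; s=c['z_map'][v0:v1,u0:u1].ravel()
    p=cv2.undistortPoints(np.stack([u.ravel(),v.ravel()],1).astype(float)[:,None],K,np.array(c['D'],float))[:,0]
    q=np.c_[p[:,0],-p[:,1],-np.ones(len(p))]*s[:,None]; T=np.array(c['pose'])
    return (q@T[:3,:3].T+T[:3,3])[s>0]
def circ(P,r):
    from scipy.optimize import least_squares
    return least_squares(lambda c:np.hypot(P[:,0]-c[0],P[:,1]-c[1])-r,P[:,:2].mean(0)+[.01,.01],loss='soft_l1',f_scale=.002).x
E
python3 - <<'E'
from h import *
np.set_printoptions(precision=4,suppress=True)
s=load('side');t=load('top')
P=cloud(s,204,190,228,250)
B=P[(P[:,2]>.008)&(P[:,2]<.055)]; print('body',len(B),B.mean(0),circ(B,.02))
lid=P[(P[:,2]>.064)&(P[:,2]<.075)]; print('lid mean',lid.mean(0), len(lid))
W=P[(P[:,2]>.085)&(P[:,2]<.17)&(np.hypot(*(P[:,:2]-circ(B,.02)).T)<.04)]; print('wire',len(W)); print(W)
k=5.3
for (u,v) in [(487,235),(520,495),(718,472)]:
    print('corner',px(t,180+u/k,145+v/k,.012))
# can in top: lid centre & arch
print('lid top', px(t,180+118/k,145+475/k,.068))
A=cloud(s,285,118,310,175);A=A[(A[:,2]>.34)&(A[:,2]<.46)]
A=A[A[:,0]<np.median(A[:,0])+.05]
print('barrel',len(A),np.median(A,0),circ(A,.0145))
Rd=cloud(s,316,150,332,272);Rd=Rd[(Rd[:,2]>.03)&(Rd[:,2]<.5)]; m=np.median(Rd[:,:2],0);Rd=Rd[np.hypot(*(Rd[:,:2]-m).T)<.03]; print('rod',len(Rd),np.median(Rd,0),circ(Rd,.006))
E
```

```text
body 174 [0.5197 0.3508 0.0312] [0.5253 0.3654]
lid mean [0.5227 0.3617 0.0675] 69
wire 81
[[0.5253 0.3718 0.1563]
 [0.5243 0.3612 0.1603]
 [0.5219 0.3718 0.1538]
 [0.5232 0.3671 0.1552]
 [0.524  0.3611 0.1572]
 [0.5255 0.3569 0.1584]
 [0.5204 0.3769 0.149 ]
 [0.5213 0.3709 0.151 ]
 [0.527  0.3612 0.1532]
 [0.5271 0.3536 0.156 ]
 [0.5199 0.376  0.1462]
 [0.5228 0.3755 0.1457]
 [0.526  0.3594 0.1509]
 [0.5257 0.3508 0.1541]
 [0.5198 0.3765 0.1428]
 [0.5217 0.3734 0.1435]
 [0.5274 0.3555 0.1488]
 [0.5309 0.3565 0.1475]
 [0.5187 0.3744 0.1405]
 [0.523  0.3773 0.1384]
 [0.5266 0.3542 0.1461]
 [0.5285 0.3511 0.1469]
 [0.5171 0.371  0.1389]
 [0.5244 0.3815 0.1332]
 [0.5263 0.354  0.143 ]
 [0.5293 0.3537 0.1424]
 [0.5197 0.3783 0.1322]
 [0.5227 0.3778 0.1317]
 [0.5276 0.35   0.141 ]
 [0.5324 0.3539 0.1383]
 [0.519  0.3771 0.1295]
 [0.522  0.3768 0.1289]
 [0.5271 0.3493 0.1381]
 [0.531  0.3511 0.1365]
 [0.5183 0.3761 0.1267]
 [0.5196 0.3711 0.1283]
 [0.5278 0.3516 0.1338]
 [0.53   0.3493 0.1341]
 [0.5192 0.379  0.1221]
 [0.5204 0.3738 0.1238]
 [0.526  0.3477 0.1324]
 [0.529  0.3473 0.1318]
 
[... 456 characters left out ...]
[0.53   0.3541 0.1058]
 [0.5317 0.3502 0.1069]
 [0.5207 0.3799 0.0945]
 [0.5278 0.3492 0.105 ]
 [0.5301 0.3469 0.1053]
 [0.5197 0.378  0.0921]
 [0.5269 0.3476 0.1025]
 [0.5302 0.3478 0.1016]
 [0.5197 0.3789 0.0883]
 [0.5222 0.3768 0.0885]
 [0.5284 0.3518 0.0971]
 [0.5295 0.3465 0.099 ]
 [0.5214 0.3754 0.0859]
 [0.5276 0.3505 0.0945]
 [0.5299 0.3481 0.0949]
 [0.5275 0.3508 0.091 ]
 [0.5323 0.3546 0.0882]
 [0.5266 0.3492 0.0886]
 [0.5306 0.351  0.0868]
 [0.5289 0.3476 0.0853]]
corner [0.6916 0.099  0.012 ]
corner [0.4972 0.0798 0.012 ]
corner [ 0.5094 -0.0641  0.012 ]
lid top [0.5129 0.3614 0.068 ]
barrel 755 [0.5851 0.0061 0.4089] [0.5925 0.0169]
rod 618 [0.7811 0.1368 0.1504] [0.7783 0.1368]
```

```bash
cat >> h.py <<'E'
def Rt(yaw,lean,sgn=1):
    z=np.array([np.sin(lean)*np.cos(yaw),np.sin(lean)*np.sin(yaw),-np.cos(lean)]); y=sgn*np.array([-np.sin(yaw),np.cos(yaw),0])
    return np.stack([np.cross(y,z),y,z],1)
def plan(Rg,grasp):
    """rel row (turn, shift) from measured pose to put the grasp point at grasp with orientation Rg"""
    st=arm.read_state(); R0=R.from_quat(st['orientation']).as_matrix()
    tcp=np.array(grasp)+Rg[:,2]*arm.grasp_offset
    return np.round(np.r_[R.from_matrix(R0.T@Rg).as_rotvec(),R0.T@(tcp-st['eef_pos'])],4)
E
python3 - <<'E'
from h import *
np.set_printoptions(precision=4,suppress=True)
s=load('side');t=load('top')
P=cloud(s,225,215,252,255);P=P[(P[:,2]>.01)&(P[:,2]<.068)]
im=s['image'].astype(int)
k=5.3
for n,(u,v,z) in dict(red1=(118,352,.068),red2=(230,405,.068),short=(342,455,.04),tall=(118,475,.068),barrel=(612,208,.47)).items(): print(n,px(t,180+u/k,145+v/k,z))
for n,(u0,v0,u1,v1,lo,hi) in dict(hook=(288,186,302,206,.24,.31),dark=(288,172,318,190,.27,.36),rodlo=(318,225,326,272,.02,.3)).items():
    A=cloud(s,u0,v0,u1,v1);A=A[(A[:,2]>lo)&(A[:,2]<hi)&(A[:,0]<.72)];print(n,len(A),np.median(A,0));
    if n=='hook':print(A)
    if n=='rodlo':print(circ(A,.006))
print(arm.read_state())
g=np.radians
for sg in(1,-1):
  print(sg,plan(Rt(g(16),g(50),sg),[.525-.1*np.cos(g(16)),.364-.1*np.sin(g(16)),.14]))
E
```

```text
red1 [0.6012 0.3622 0.068 ]
red2 [0.5605 0.2816 0.068 ]
short [0.5264 0.2056 0.04  ]
tall [0.5129 0.3614 0.068 ]
barrel [0.5898 0.0173 0.47  ]
hook 79 [0.5911 0.0152 0.2728]
[[0.5899 0.0145 0.2978]
 [0.5908 0.0116 0.2986]
 [0.5958 0.015  0.2964]
 [0.5887 0.0211 0.2934]
 [0.5878 0.0155 0.2954]
 [0.59   0.0146 0.2953]
 [0.5921 0.0135 0.2952]
 [0.5959 0.0152 0.2938]
 [0.5876 0.0151 0.2931]
 [0.5885 0.0123 0.2939]
 [0.592  0.0134 0.2928]
 [0.5945 0.013  0.2923]
 [0.5991 0.0158 0.2904]
 [0.5872 0.0144 0.2909]
 [0.5969 0.0167 0.288 ]
 [0.599  0.0155 0.288 ]
 [0.5886 0.0167 0.2873]
 [0.5967 0.0162 0.2857]
 [0.5983 0.0144 0.286 ]
 [0.6009 0.0141 0.2856]
 [0.5835 0.0129 0.2873]
 [0.5887 0.0168 0.2848]
 [0.6    0.0169 0.2822]
 [0.601  0.0143 0.2829]
 [0.5836 0.0132 0.2846]
 [0.602  0.02   0.2782]
 [0.6026 0.0166 0.2792]
 [0.5847 0.0148 0.2813]
 [0.6005 0.0178 0.2768]
 [0.6036 0.018  0.276 ]
 [0.5829 0.0163 0.2787]
 [0.5859 0.0167 0.2779]
 [0.6026 0.0208 0.2727]
 [0.6014 0.0148 0.275 ]
 [0.5821 0.015  0.2768]
 [0.5855 0.016  0.2757]
 [0.5994 0.016  0.2725]
 [0.6029 0.017  0.2714]
 [0.5775 0.016
[... 965 characters left out ...]
524]]
dark 324 [ 0.5903 -0.0373  0.3318]
rodlo 218 [0.6729 0.0201 0.1089]
[0.676  0.0244]
{'time_s': 0.1, 'joint_positions': array([ 1.0047,  0.1815,  1.6079, -0.    ,  1.3538, -0.2063]), 'dq': array([-0.0008, -0.0015, -0.0023,  0.0009,  0.001 , -0.0005]), 'joint_efforts': array([  0.0017, -43.4814, -34.2697,   0.0703,   0.034 ,  -0.    ]), 'eef_pos': array([0.2022, 0.5378, 0.2379]), 'orientation': array([ 0.1789,  0.9839, -0.0007, -0.0003]), 'wrist_force': array([-0.5601, -0.0004, -0.0752]), 'moment': array([ 0.0049, -0.0499,  0.0009]), 'grasp_force': 0.0, 'opening': 0.08808037910943908}
1 [-0.2799 -0.8428 -0.5969 -0.2946 -0.0999  0.11  ]
-1 [-1.0743  0.3568  2.3015 -0.2946 -0.0999  0.11  ]
```

```bash
python3 -m handwheel '[[-0.28,-0.843,-0.597,-0.295,-0.1,0.11,0.75],[-0.28,-0.843,-0.597,-0.295,-0.1,0.11,0.75],[-0.28,-0.843,-0.597,-0.295,-0.1,0.11,0.75],[-0.28,-0.843,-0.597,-0.295,-0.1,0.11,0.75],[-0.28,-0.843,-0.597,-0.295,-0.1,0.11,0.75],[-0.28,-0.843,-0.597,-0.295,-0.1,0.11,0.75],[-0.28,-0.843,-0.597,-0.295,-0.1,0.11,0.75],[-0.28,-0.843,-0.597,-0.295,-0.1,0.11,0.75],[-0.28,-0.843,-0.597,-0.295,-0.1,0.11,0.75],[-0.28,-0.843,-0.597,-0.295,-0.1,0.11,0.75],[-0.28,-0.843,-0.597,-0.295,-0.1,0.11,0.75]]' 20
python3 - <<'E'
from h import *
c=cam('side');st=arm.read_state();print(st['joint_positions'],st['dq'])
im=c['image'][:,:,::-1].copy()
for z in(.0,.028,.158):
    p=proj(c,[.525,.364,z]);cv2.circle(im,tuple(np.int32(p)),1,(0,255,0))
cv2.imwrite('pics/a.png',cv2.resize(im[110:290,110:350],None,fx=3.3,fy=3.3,interpolation=cv2.INTER_CUBIC))
g=np.radians
print(plan(Rt(g(16),g(50)),[.525,.364,.030]))
print(plan(Rt(g(16),g(50)),[.525-.1*np.cos(g(16)),.364-.1*np.sin(g(16)),.03+.1*np.cos(g(50))/np.sin(g(50))]))
E
```

```text
time_s: 1.2
eef_pos: [0.4453, 0.3354, 0.1548]
orientation: [-0.13, 0.905, 0.062, 0.4]
wrist_force: [-0.0, 0.3, 0.5]
opening: 0.0662
grasp_force: 0.0
[ 0.52928593 -0.04656103  2.28853513 -1.13774875  0.18817971 -0.27114249] [ 0.00488102  0.00121452  0.00184242  0.00272392 -0.00636239 -0.00038694]
[ 0.0138 -0.0394  0.0007  0.0347  0.003   0.1652]
[ 0.0138 -0.0394  0.0007  0.0399  0.0048  0.0348]
```

View pics/a.png

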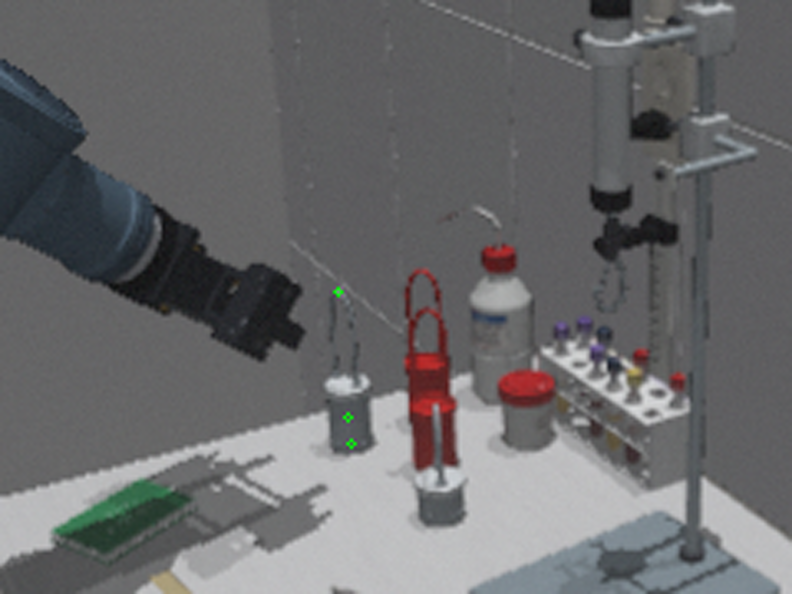

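The image shows the hand short of the can. The markers fall on the can's axis, at (351,443) for the base and (338,292) for the arch. Joint 4 is at its limit, so I need less lean. I'll measure the hand's thickness from the depth map.

```bash
python3 - <<'E'
from h import *
np.set_printoptions(precision=3,suppress=True)
c=load('side');st=arm.read_state();R0=R.from_quat(st['orientation']).as_matrix()
P=(cloud(c,110,150,204,222)-st['eef_pos'])@R0
P=P[(np.abs(P[:,0])<.13)&(np.abs(P[:,1])<.13)&(P[:,2]>-.25)&(P[:,2]<.01)]
for z in np.arange(-.22,.01,.02):
    q=P[(P[:,2]>z)&(P[:,2]<=z+.02)]
    if len(q)>3: print(round(z,2),len(q),np.percentile(q,2,axis=0)[:2],np.percentile(q,98,axis=0)[:2])
g=np.radians
for l in(38,42):print(l,plan(Rt(g(16),g(l)),[.525-.1*np.cos(g(16)),.364-.1*np.sin(g(16)),.03+.1/np.tan(g(l))]))
E
```

```text
-0.22 226 [-0.035 -0.042] [ 0.038 -0.006]
-0.2 208 [-0.038 -0.043] [ 0.038 -0.007]
-0.18 173 [-0.034 -0.04 ] [ 0.035 -0.001]
-0.16 235 [-0.034 -0.045] [ 0.034 -0.015]
-0.14 99 [-0.019 -0.046] [ 0.02 -0.03]
-0.12 415 [-0.031 -0.097] [ 0.032 -0.024]
-0.1 160 [-0.033 -0.097] [0.034 0.07 ]
-0.08 154 [-0.033 -0.09 ] [0.033 0.041]
-0.04 26 [-0.009 -0.053] [0.009 0.035]
-0.02 35 [-0.011 -0.052] [ 0.01  -0.017]
38 [0.014 0.17  0.002 0.011 0.005 0.005]
42 [0.014 0.1   0.002 0.022 0.005 0.017]
```

```bash
python3 - <<'E'
from h import *
g=np.radians;Rg=Rt(g(16),g(40));b=np.array([.525,.364,.030])
print(plan(Rg,b-.136*Rg[:,2]),plan(Rg,b-.006*Rg[:,2]))
E
```

```text
[0.0137 0.1351 0.0019 0.0197 0.0049 0.0303] [0.0137 0.1351 0.0019 0.0372 0.0031 0.1591]
```

```bash
python3 -m handwheel '[[0.014,0.135,0.002,0.02,0.005,0.03,0.75],[0.014,0.135,0.002,0.02,0.005,0.03,0.75],[0.014,0.135,0.002,0.02,0.005,0.03,0.75],[0.014,0.135,0.002,0.02,0.005,0.03,0.75]]'
python3 - <<'E'
from h import *
g=np.radians;Rg=Rt(g(16),g(40));b=np.array([.525,.364,.030])
st=arm.read_state();print(st['joint_positions'],plan(Rg,b-.136*Rg[:,2]),plan(Rg,b-.006*Rg[:,2]))
E
```

```text
time_s: 1.65
eef_pos: [0.4518, 0.3428, 0.1192]
orientation: [-0.131, 0.931, 0.047, 0.339]
wrist_force: [0.2, -0.2, 0.2]
opening: 0.0667
grasp_force: 0.0
[ 0.52843083  0.05970927  2.19987084 -0.68292581  0.25491253 -0.71104404] [-0.0006 -0.     -0.0003 -0.0011  0.0002  0.    ] [-0.0006 -0.     -0.0003 -0.0011  0.0003  0.13  ]
```

```bash
python3 -m handwheel '[[0,0,0,-0.001,0,0.03,0.75],[0,0,0,-0.001,0,0.06,0.75],[0,0,0,-0.001,0,0.085,0.75],[0,0,0,-0.001,0,0.105,0.75],[0,0,0,-0.001,0,0.12,0.75],[0,0,0,-0.001,0,0.13,0.75],[0,0,0,-0.001,0,0.13,0.75],[0,0,0,-0.001,0,0.13,0.6],[0,0,0,-0.001,0,0.13,0.4],[0,0,0,-0.001,0,0.13,0.3],[0,0,0,-0.001,0,0.13,0.3],[0,0,0,-0.001,0,0.13,0.3]]' 35
python3 - <<'E'
from h import *
c=cam('side');g=np.radians;Rg=Rt(g(16),g(40));b=np.array([.525,.364,.030])
st=arm.read_state();print(st['joint_positions'],plan(Rg,b-.006*Rg[:,2]),plan(Rg,b-.006*Rg[:,2]+[0,0,.04]),R.from_quat(st['orientation']).as_matrix())
im=c['image'][:,:,::-1].copy()
cv2.imwrite('pics/b.png',cv2.resize(im[170:270,150:300],None,fx=5,fy=5,interpolation=cv2.INTER_CUBIC))
E
```

```text
time_s: 2.85
eef_pos: [0.5369, 0.3675, 0.0304]
orientation: [-0.132, 0.934, 0.049, 0.329]
wrist_force: [-2.8, 4.3, 5.6]
opening: 0.0393
grasp_force: 34.7
[ 0.47499419  0.41385677  2.00283981 -1.13840737  0.12948922 -0.28232853] [ 0.005  -0.0191 -0.0003  0.0097 -0.0001  0.0052] [ 0.005  -0.0191 -0.0003 -0.0155  0.     -0.0259] [[-0.74811774 -0.27845128  0.60231615]
 [-0.21424101  0.96044178  0.17791112]
 [-0.62802917  0.00405765 -0.77817922]]
```

View pics/b.png

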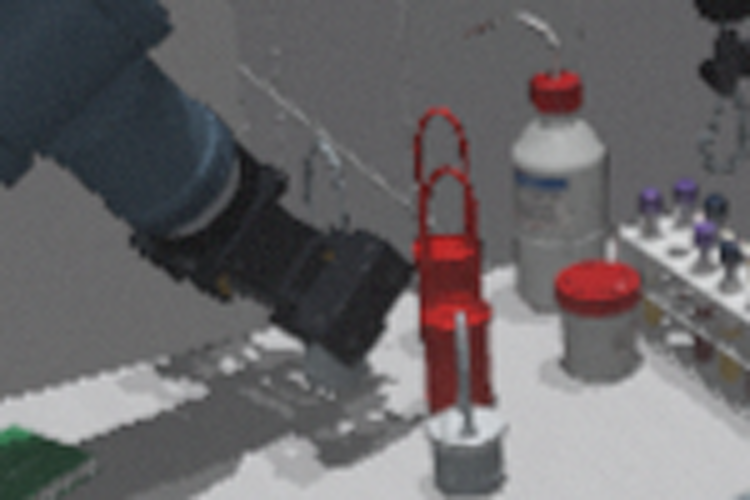

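The fingers hold the can's body; the bail is at (305–340,140–200) and still upright. Lift straight up a little and check the force.

```bash
python3 -m handwheel '[[0,0,0,-0.006,0,-0.008,0.3],[0,0,0,-0.0125,0,-0.0155,0.3],[0,0,0,-0.019,0,-0.0235,0.3],[0,0,0,-0.025,0,-0.031,0.3],[0,0,0,-0.0375,0,-0.0465,0.3],[0,0,0,-0.05,0,-0.062,0.3],[0,0,0,-0.05,0,-0.062,0.3],[0,0,0,-0.05,0,-0.062,0.3]]' 35
python3 - <<'E'
from h import *
c=cam('side')
st=arm.read_state();print(st['joint_positions'],R.from_quat(st['orientation']).as_matrix(),st['wrist_force'],st['moment'])
P=cloud(c,180,130,240,240); d=P-[.525,.364,0]
W=P[(np.hypot(d[:,0],d[:,1])<.04)&(P[:,2]>.18)&(P[:,2]<.26)]
np.set_printoptions(precision=4,suppress=True)
print(W[np.argsort(-W[:,2])])
E
```

```text
time_s: 3.7
eef_pos: [0.5361, 0.3651, 0.1076]
orientation: [-0.131, 0.934, 0.047, 0.328]
wrist_force: [0.2, -0.4, -5.7]
opening: 0.0394
grasp_force: 34.8
[ 0.47319026  0.24099973  2.00576313 -0.48328058  0.25883448 -0.94878962] [[-0.7513995  -0.27624368  0.5992397 ]
 [-0.21522105  0.96108693  0.17318146]
 [-0.62376172  0.00115947 -0.78161369]] [-0.25797626 -0.26224271 -4.59728138] [-0.22720522  0.70204639  0.02494145]
[[0.5253 0.3569 0.2373]
 [0.529  0.3586 0.236 ]
 [0.5262 0.3523 0.2354]
 [0.5249 0.3639 0.2352]
 [0.5253 0.3577 0.2339]
 [0.5309 0.3561 0.2333]
 [0.5282 0.3501 0.2326]
 [0.5249 0.3644 0.2319]
 [0.5258 0.3446 0.2318]
 [0.5198 0.3599 0.2313]
 [0.5276 0.3563 0.2308]
 [0.5309 0.3496 0.2292]
 [0.5283 0.3439 0.2284]
 [0.5258 0.3672 0.2278]
 [0.5209 0.3633 0.2269]
 [0.5284 0.3518 0.2259]
 [0.529  0.346  0.2245]
 [0.5221 0.367  0.2224]
 [0.5278 0.3438 0.2224]
 [0.5327 0.3482 0.22  ]
 [0.5298 0.3417 0.2195]
 [0.528  0.3449 0.2189]
 [0.5202 0.3708 0.2184]
 [0.523  0.3698 0.2182]
 [0.5278 0.3448 0.2159]
 [0.5306 0.344  0.2155]
 [0.5224 0.369  0.2154]
 [0.5207 0.3727 0.2146]
 [0.5301 0.3436 0.2127]
 [0.5199 0.3712 0.2121]
 [0.5228 0.3706 0.2117]
 [0.5309 0.3385 0.2111]
 [0.5298 0.3432 0.2098]
 [0.5203 0.3728 0.2083]
 [0.5237 0.3735 0.2074]
 [0.529  0.3419 0.2072]
 [0.5327 0.3433 0.206 ]
 [0.5229 0.3722 0.2048]
 [0.5207 0.3744 0.2046]
 [0.5287 0.3417 0.2042]
 [0.5183 0.369  0.2037]
 [0.5277 0.3398 0.202 ]
 [0.5228 0.3726 0.2016]
 [0.531  0.3403 0.2011]
 [0.5344 0.348  0.2009]
 [0.522  0.3711 0.199 ]
 [0.5206 0.3756 0.1978]
 [0.5316 0.3423 0.1972]
 [0.5292 0.3441 0.1971]
 [0.5222 0.3722 0.1955]
 [0.5165 0.3297 0.1954]
 [0.5277 0.341  0.1953]
 [0.5208 0.3692 0.1936]
 [0.5319 0.3436 0.1935]
 [0.531  0.3419 0.1911]
 [0.5292 0.3452 0.1904]
 [0.5208 0.37   0.1902]
 [0.5286 0.3443 0.1877]
 [0.5213 0.372  0.1862]
 [0.5335 0.3485 0.1852]
 [0.5261 0.3767 0.1803]]
```

```bash
cat >> h.py <<'E'
def eyeplan(eye_now,eye_goal,dyaw=0.):
    st=arm.read_state(); R0=R.from_quat(st['orientation']).as_matrix(); Z=R.from_euler('z',dyaw).as_matrix()
    tcp=np.array(eye_goal)+Z@(np.array(st['eef_pos'])-eye_now)
    return np.round(np.r_[R.from_matrix(R0.T@Z@R0).as_rotvec(),R0.T@(tcp-st['eef_pos'])],4)
E
python3 - <<'E'
from h import *
e=[.5258,.3578,.235];X=np.array([.9959,.0906,0])
print(eyeplan(e,[.45,.335,.285]));print(eyeplan(e,[.44,.1,.285],-.188));print(eyeplan(e,np.array([.5905,.016,.284])-.06*X,-.188))
E
```

```text
[ 0.      0.      0.      0.0307 -0.0009 -0.0885]
[ 1.173e-01 -2.000e-04  1.469e-01  8.830e-02 -2.262e-01 -1.348e-01]
[ 1.173e-01 -2.000e-04  1.469e-01  4.000e-02 -3.373e-01 -9.510e-02]
```

```bash
python3 -m handwheel '[[0,0,0,0.007,0,-0.02,0.3],[0,0,0,0.015,0,-0.045,0.3],[0,0,0,0.023,0,-0.067,0.3],[0,0,0,0.031,-0.001,-0.0885,0.3],[0.02,0,0.025,0.041,-0.03,-0.096,0.3],[0.04,0,0.05,0.051,-0.07,-0.105,0.3],[0.06,0,0.075,0.062,-0.11,-0.113,0.3],[0.08,0,0.1,0.072,-0.15,-0.121,0.3],[0.1,0,0.125,0.081,-0.19,-0.129,0.3],[0.117,0,0.147,0.088,-0.226,-0.135,0.3],[0.117,0,0.147,0.077,-0.26,-0.124,0.3],[0.117,0,0.147,0.062,-0.29,-0.113,0.3],[0.117,0,0.147,0.05,-0.315,-0.104,0.3],[0.117,0,0.147,0.043,-0.33,-0.098,0.3],[0.117,0,0.147,0.04,-0.337,-0.095,0.3],[0.117,0,0.147,0.04,-0.337,-0.095,0.3],[0.117,0,0.147,0.04,-0.337,-0.095,0.3],[0.117,0,0.147,0.04,-0.337,-0.095,0.3]]' 35
python3 - <<'E'
from h import *
np.set_printoptions(precision=4,suppress=True)
c=cam('side')
st=arm.read_state();print(st['joint_positions'],R.from_quat(st['orientation']).as_matrix(),st['wrist_force'])
A=cloud(c,240,165,330,290)
def near(p,r): return np.hypot(A[:,0]-p[0],A[:,1]-p[1])<r
W=A[near([.53,.0105],.03)&(A[:,2]>.20)&(A[:,2]<.31)&(A[:,0]<.57)]
for z in np.arange(.2,.3,.01):
    q=W[(W[:,2]>z)&(W[:,2]<=z+.01)]
    if len(q): 
        for m in(q[:,1]>.0105,q[:,1]<=.0105):
            if m.any(): print(round(z,2),m.sum(),q[m].mean(0))
print('top',W[np.argsort(-W[:,2])][:8])
H=A[near([.5905,.016],.03)&(A[:,2]>.245)&(A[:,2]<.295)&(A[:,0]>.565)];print('hook',len(H),H.min(0),H.max(0),np.median(H,0))
im=c['image'][:,:,::-1].copy()
cv2.imwrite('pics/c.png',cv2.resize(im[150:270,220:340],None,fx=5,fy=5,interpolation=cv2.INTER_CUBIC))
E
```

```text
time_s: 5.55
eef_pos: [0.5417, 0.0182, 0.156]
orientation: [-0.043, 0.943, 0.018, 0.33]
wrist_force: [-0.9, 0.1, -4.4]
opening: 0.0391
grasp_force: 34.8
[-0.3484 -0.1394  2.2758  0.6483  0.4643 -2.5174] [[-0.7774 -0.0933  0.6221]
 [-0.0701  0.9956  0.0617]
 [-0.6251  0.0044 -0.7805]] [ 0.0592  0.4731 -4.1068]
0.22 5 [0.5276 0.0268 0.2271]
0.23 8 [0.528  0.0276 0.2353]
0.23 5 [ 0.5319 -0.0027  0.2356]
0.24 8 [0.5285 0.0281 0.2452]
0.24 10 [ 0.5298 -0.0042  0.2448]
0.25 8 [0.5294 0.0292 0.2548]
0.25 7 [ 0.5317 -0.0034  0.2548]
0.26 7 [0.5297 0.0258 0.2645]
0.26 11 [ 0.5317 -0.0019  0.2651]
0.27 7 [0.5288 0.0219 0.2744]
0.27 11 [0.5321 0.003  0.2755]
0.28 8 [0.5303 0.0155 0.2831]
0.28 5 [0.5311 0.008  0.2825]
top [[0.5314 0.0156 0.2856]
 [0.5307 0.01   0.2853]
 [0.5296 0.0126 0.2846]
 [0.5306 0.0188 0.2846]
 [0.5337 0.0106 0.2844]
 [0.5291 0.0073 0.2842]
 [0.5285 0.0152 0.2839]
 [0.5305 0.0143 0.2813]]
hook 73 [0.576  0.0114 0.2539] [0.6043 0.0219 0.2936] [0.5924 0.0149 0.2715]
```

View pics/c.png

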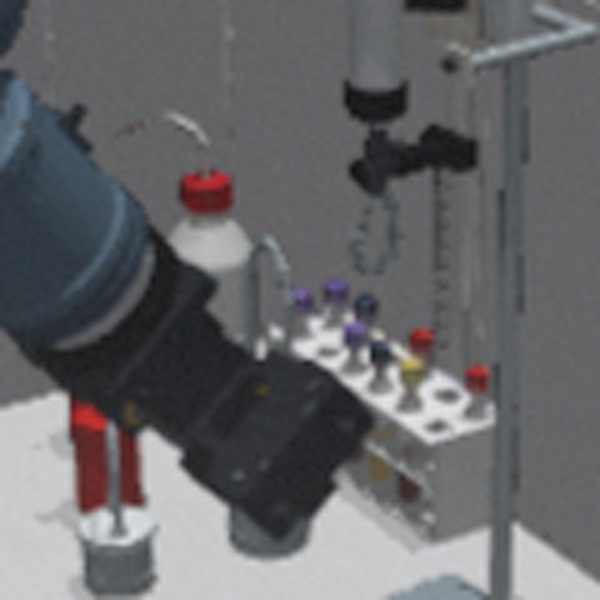

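The bail arch is at about (268,240) in the crop, to the -x side of the hook at (372,245), at the right height and with its plane along the stand's y. Now I'll compute the insertion shifts.

```bash
python3 - <<'E'
from h import *
X=np.array([.9959,.0906,0]);Y=np.array([-.0906,.9959,0])
st=arm.read_state(); R0=R.from_quat(st['orientation']).as_matrix()
for x in(.04,.045,.05,.055,.0605): print(x,np.round(R0.T@(x*X-.002*Y+[0,0,-.001]),4))
print('down10',R0.T@[0,0,-.01])
E
```

```text
0.04 [-0.0306 -0.0021  0.0258]
0.045 [-0.0345 -0.0021  0.0289]
0.05 [-0.0384 -0.0021  0.032 ]
0.055 [-0.0423 -0.0022  0.0352]
0.0605 [-0.0466 -0.0022  0.0386]
down10 [ 6.25094929e-03 -4.35898006e-05  7.80536565e-03]
```

```bash
python3 -m handwheel '[[0,0,0,-0.0077,-0.001,0.0065,0.3],[0,0,0,-0.0154,-0.001,0.013,0.3],[0,0,0,-0.022,-0.002,0.0185,0.3],[0,0,0,-0.027,-0.002,0.0228,0.3],[0,0,0,-0.0306,-0.002,0.0258,0.3],[0,0,0,-0.0325,-0.002,0.0273,0.3],[0,0,0,-0.0345,-0.002,0.0289,0.3],[0,0,0,-0.0365,-0.002,0.0304,0.3],[0,0,0,-0.0384,-0.002,0.032,0.3],[0,0,0,-0.0384,-0.002,0.032,0.3]]' 35; python3 -m handwheel '[[0,0,0,-0.001,0,0.0008,0.3],[0,0,0,-0.002,0,0.0016,0.3],[0,0,0,-0.003,0,0.0025,0.3],[0,0,0,-0.004,0,0.0033,0.3],[0,0,0,-0.004,0,0.0033,0.3]]'; python3 -m handwheel '[[0,0,0,-0.001,0,0.0008,0.3],[0,0,0,-0.002,0,0.0016,0.3],[0,0,0,-0.003,0,0.0025,0.3],[0,0,0,-0.004,0,0.0033,0.3],[0,0,0,-0.004,0,0.0033,0.3]]'
python3 - <<'E'
from h import *
np.set_printoptions(precision=4,suppress=True)
c=cam('side')
st=arm.read_state();print(st['joint_positions'],R.from_quat(st['orientation']).as_matrix(),st['wrist_force'])
im=c['image'][:,:,::-1].copy()
cv2.imwrite('pics/d.png',cv2.resize(im[150:230,260:340],None,fx=7,fy=7,interpolation=cv2.INTER_CUBIC))
E
```

```text
time_s: 6.6
eef_pos: [0.593, 0.0197, 0.1559]
orientation: [-0.043, 0.942, 0.017, 0.331]
wrist_force: [-0.0, 0.1, -4.1]
opening: 0.0389
grasp_force: 35.0
time_s: 7.1
eef_pos: [0.5979, 0.0202, 0.1556]
orientation: [-0.043, 0.942, 0.017, 0.331]
wrist_force: [-1.1, -0.8, -5.3]
opening: 0.0393
grasp_force: 35.2
time_s: 7.6
eef_pos: [0.6034, 0.0206, 0.1559]
orientation: [-0.043, 0.942, 0.017, 0.331]
wrist_force: [-1.8, -0.2, -5.2]
opening: 0.0389
grasp_force: 35.3
[-0.2878  0.0178  2.1313  0.6107  0.4225 -2.4386] [[-0.7768 -0.0921  0.623 ]
 [-0.0693  0.9957  0.0608]
 [-0.626   0.0041 -0.7798]] [-1.714   0.0644 -4.718 ]
```

View pics/d.png

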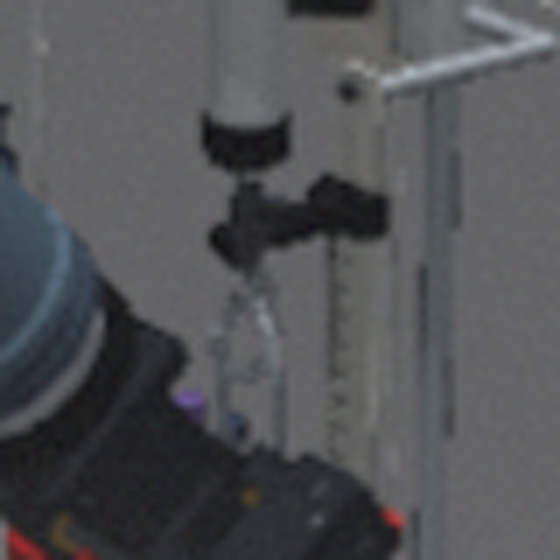

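The bail arch is inside the hook's mouth, around the wire at (255,320), and the gate is pushing back with about 1.7 N. Now I'll lower it slowly.

```bash
python3 -m handwheel '[[0,0,0,0.001,0,0.0012,0.3],[0,0,0,0.0022,0,0.0027,0.3],[0,0,0,0.0034,0,0.0043,0.3],[0,0,0,0.0047,0,0.0059,0.3],[0,0,0,0.006,0,0.0074,0.3],[0,0,0,0.0072,0,0.009,0.3],[0,0,0,0.0085,0,0.0105,0.3],[0,0,0,0.0097,0,0.0121,0.3],[0,0,0,0.0107,0,0.0133,0.3],[0,0,0,0.0113,0,0.014,0.3],[0,0,0,0.0113,0,0.014,0.3]]'; python3 -m handwheel '[[0,0,0,0.0006,0,0.0008,0.3],[0,0,0,0.0012,0,0.0016,0.3],[0,0,0,0.0019,0,0.0023,0.3],[0,0,0,0.0025,0,0.0031,0.3],[0,0,0,0.0031,0,0.0039,0.3],[0,0,0,0.0031,0,0.0039,0.3]]';python3 -m handwheel '[[0,0,0,0.0006,0,0.0008,0.3],[0,0,0,0.0012,0,0.0016,0.3],[0,0,0,0.0019,0,0.0023,0.3],[0,0,0,0.0025,0,0.0031,0.3],[0,0,0,0.0031,0,0.0039,0.3],[0,0,0,0.0031,0,0.0039,0.3]]'
```

```text
time_s: 8.75
eef_pos: [0.603, 0.0207, 0.1376]
orientation: [-0.043, 0.942, 0.017, 0.331]
wrist_force: [0.5, -0.9, -4.6]
opening: 0.0396
grasp_force: 34.8
time_s: 9.35
eef_pos: [0.6031, 0.0207, 0.1326]
orientation: [-0.043, 0.942, 0.017, 0.331]
wrist_force: [0.2, 0.4, -4.5]
opening: 0.0392
grasp_force: 34.8
time_s: 9.95
eef_pos: [0.6031, 0.0207, 0.1276]
orientation: [-0.043, 0.942, 0.017, 0.331]
wrist_force: [0.1, 0.2, -3.3]
opening: 0.039
grasp_force: 34.8
```

```bash
python3 -m handwheel '[[0,0,0,0.001,0,0.0012,0.3],[0,0,0,0.002,0,0.0025,0.3],[0,0,0,0.003,0,0.0037,0.3],[0,0,0,0.004,0,0.005,0.3],[0,0,0,0.005,0,0.0062,0.3],[0,0,0,0.006,0,0.0075,0.3],[0,0,0,0.007,0,0.0087,0.3],[0,0,0,0.008,0,0.01,0.3],[0,0,0,0.009,0,0.0112,0.3],[0,0,0,0.01,0,0.0125,0.3],[0,0,0,0.01,0,0.0125,0.3],[0,0,0,0.01,0,0.0125,0.3]]'; python3 -m handwheel '[[0,0,0,0.001,0,0.0012,0.3],[0,0,0,0.002,0,0.0025,0.3],[0,0,0,0.003,0,0.0037,0.3],[0,0,0,0.004,0,0.005,0.3],[0,0,0,0.005,0,0.0062,0.3],[0,0,0,0.005,0,0.0062,0.3],[0,0,0,0.005,0,0.0062,0.3]]'
python3 - <<'E'
from h import *
f=[]
c=cam('side')
for i in range(6): f.append(arm.read_state()['wrist_force']); c=cam('side')
print(np.round(f,2))
E
```

```text
time_s: 11.15
eef_pos: [0.6032, 0.0208, 0.1118]
orientation: [-0.043, 0.942, 0.017, 0.331]
wrist_force: [-0.0, -0.4, -1.6]
opening: 0.0392
grasp_force: 34.9
time_s: 11.85
eef_pos: [0.6032, 0.0208, 0.1038]
orientation: [-0.043, 0.942, 0.017, 0.331]
wrist_force: [-0.6, -0.4, -0.2]
opening: 0.0388
grasp_force: 34.9
[[-0.06 -0.18 -1.68]
 [-0.68 -0.54 -1.11]
 [-0.32 -0.59 -1.57]
 [-0.43 -0.78 -1.34]
 [ 0.17 -0.92 -1.57]
 [ 0.02 -0.37 -1.06]]
```

```bash
python3 -m handwheel '[[0,0,0,0.001,0,0.0012,0.3],[0,0,0,0.002,0,0.0025,0.3],[0,0,0,0.003,0,0.0037,0.3],[0,0,0,0.004,0,0.005,0.3],[0,0,0,0.005,0,0.0062,0.3],[0,0,0,0.006,0,0.0075,0.3],[0,0,0,0.0065,0,0.0081,0.3],[0,0,0,0.0065,0,0.0081,0.3],[0,0,0,0.0065,0,0.0081,0.3]]'
cat >> h.py <<'E'
def favg(n=16):
    f=[]
    for i in range(n): c=cam('side'); f.append(arm.read_state()['wrist_force'])
    print('F',np.mean(f,0).round(3),np.std(f,0).round(2),arm.read_state()['eef_pos'],arm.read_state()['time_s']); return c
E
python3 -c "from h import *;favg()"
```

```text
time_s: 13.1
eef_pos: [0.6032, 0.0209, 0.0934]
orientation: [-0.043, 0.942, 0.017, 0.331]
wrist_force: [-0.0, -0.6, -0.0]
opening: 0.0392
grasp_force: 34.9
F [-0.009 -0.583 -0.26 ] [0.45 0.42 0.58] [0.60310781 0.02088894 0.09341609] 13.9
```

```bash
python3 -m handwheel '[[0,0,0,0.0008,0,0.001,0.3],[0,0,0,0.0016,0,0.002,0.3],[0,0,0,0.0016,0,0.002,0.3],[0,0,0,0.0016,0,0.002,0.3]]'
python3 -c "
from h import *;c=favg(20)
cv2.imwrite('pics/e.png',cv2.resize(c['image'][150:270,250:340,::-1],None,fx=5,fy=5,interpolation=cv2.INTER_CUBIC))
A=cloud(c,288,165,318,215);A=A[(A[:,0]<.64)&(A[:,2]>.2)&(A[:,2]<.34)&(A[:,0]>.53)]
from numpy import *
set_printoptions(precision=4,suppress=True)
for y0 in arange(-.05,.03,.01):
    q=A[(A[:,1]>y0)&(A[:,1]<=y0+.01)]
    if len(q): print(round(y0,2),len(q),median(q,0),q[:,2].min(),q[:,2].max())
"
```

```text
time_s: 14.3
eef_pos: [0.6031, 0.0209, 0.0908]
orientation: [-0.043, 0.942, 0.017, 0.331]
wrist_force: [-0.2, -0.9, -0.4]
opening: 0.0389
grasp_force: 34.9
F [ 0.075 -0.765  0.15 ] [0.51 0.43 0.49] [0.60314177 0.02091084 0.09088962] 15.3
-0.05 148 [ 0.5966 -0.0429  0.3276] 0.24885008664626523 0.3391213520351792
-0.04 167 [ 0.5976 -0.0366  0.3175] 0.2457087650699346 0.3398603572007281
-0.03 82 [ 0.5983 -0.0259  0.2866] 0.24211177226274672 0.33911374811348954
-0.02 5 [ 0.5952 -0.0133  0.282 ] 0.27926029777935524 0.32954680197262465
-0.01 9 [ 0.5915 -0.0048  0.2807] 0.2794113415134572 0.2829072441816592
0.0 36 [0.5897 0.0051 0.3357] 0.2694389863827819 0.33998481716014156
0.01 123 [0.5898 0.0151 0.2714] 0.2237984874368738 0.3388423879030305
0.02 4 [0.5804 0.0218 0.3356] 0.2626702382789648 0.3384917656187336
```

View pics/e.png

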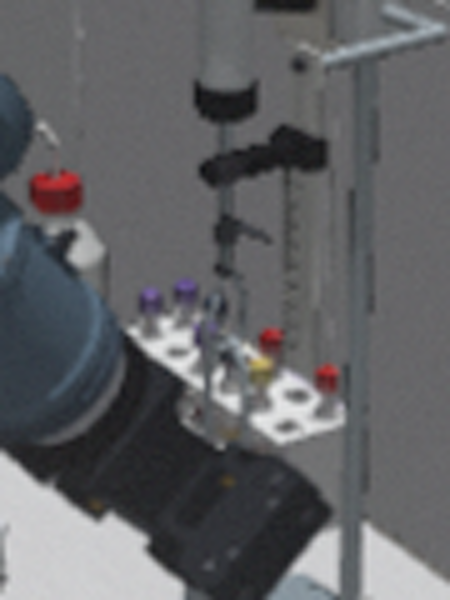

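The draw rod is well out with its pointer at (225–270,230–240), the index is above it at (315,150), and the bail hangs on the hook. The wrist force is about zero, so the spring carries the can and I'll release it.

```bash
python3 -m handwheel '[[0,0,0,0,0,0,0.46],[0,0,0,0,0,0,0.5],[0,0,0,0,0,0,0.55],[0,0,0,0,0,0,0.6],[0,0,0,0,0,0,0.7],[0,0,0,0,0,0,0.7],[0,0,0,0,0,-0.005,0.7],[0,0,0,0,0,-0.012,0.7],[0,0,0,0,0,-0.022,0.7],[0,0,0,0,0,-0.035,0.7],[0,0,0,0,0,-0.055,0.7],[0,0,0,0,0,-0.075,0.7],[0,0,0,0,0,-0.1,0.7],[0,0,0,0,0,-0.12,0.7],[0,0,0,0,0,-0.12,0.7],[0,0,0,0,0,-0.12,0.7]]' 35
python3 - <<'E'
from h import *
np.set_printoptions(precision=4,suppress=True)
c=cam('side')
st=arm.read_state();print(st['joint_positions'],st['wrist_force'])
cv2.imwrite('pics/f.png',cv2.resize(c['image'][150:260,250:370,::-1],None,fx=5.4,fy=5.4,interpolation=cv2.INTER_CUBIC))
E
```

```text
time_s: 16.9
eef_pos: [0.5286, 0.0133, 0.1851]
orientation: [-0.043, 0.942, 0.017, 0.332]
wrist_force: [0.3, 0.3, -0.7]
opening: 0.0619
grasp_force: 0.0
[-0.3759 -0.2426  2.289   0.5768  0.5498 -2.4503] [-0.9078 -0.6926  0.9484]
```

View pics/f.png

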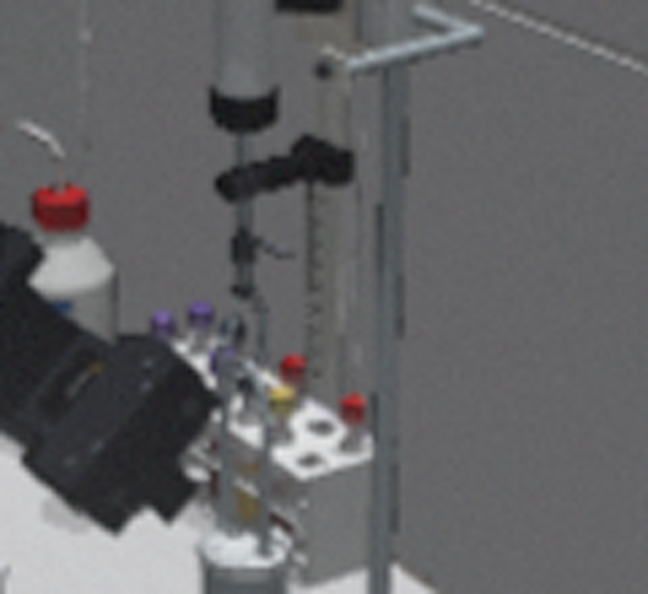

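The can hangs freely. The pointer end is at crop (293,253), the index tab's free end at (235,183) and the index block at (325,160). Now numeric measurement of their heights.

```bash
cat >> h.py <<'E'
def stand(P): 
    d=P-[.591,.0165,0]; return np.c_[d[:,0]*.9959+d[:,1]*.0906,-d[:,0]*.0906+d[:,1]*.9959,d[:,2]]
def dark(c,u0,v0,u1,v1,th=70):
    z=c['z_map'].copy(); z[c['image'].max(2)>th]=0
    return stand(cloud(dict(fx=c['fx'],fy=c['fy'],cx=c['cx'],cy=c['cy'],D=c['D'],pose=c['pose'],z_map=z),u0,v0,u1,v1))
E
python3 - <<'E'
from h import *
np.set_printoptions(precision=4,suppress=True)
c=cam('side')
A=dark(c,286,172,320,206); A=A[(A[:,0]>-.08)&(A[:,0]<.04)&(A[:,1]<.03)]
T=A[(A[:,2]>.29)&(A[:,1]<-.02)]
for x0 in np.arange(-.07,.03,.01):
    q=T[(T[:,0]>x0)&(T[:,0]<=x0+.01)]
    if len(q): print('idx',round(x0,2),len(q),q.min(0)[1:],q.max(0)[1:])
P=A[(A[:,2]<.30)&(A[:,2]>.255)]
for y0 in np.arange(-.06,.03,.01):
    q=P[(P[:,1]>y0)&(P[:,1]<=y0+.01)]
    if len(q): print('ptr',round(y0,2),len(q),q.min(0),q.max(0),np.median(q,0))
E
```

```text
idx -0.06 7 [-0.0542  0.326 ] [-0.048   0.3355]
idx -0.05 31 [-0.0594  0.3257] [-0.0458  0.3365]
idx -0.04 20 [-0.0571  0.3262] [-0.0469  0.3367]
idx -0.03 25 [-0.0578  0.326 ] [-0.045   0.3368]
idx -0.02 19 [-0.0569  0.3269] [-0.0488  0.337 ]
idx -0.01 48 [-0.0646  0.3234] [-0.0409  0.3388]
idx 0.0 29 [-0.0645  0.297 ] [-0.0304  0.3388]
ptr -0.05 2 [ 0.0026 -0.0409  0.282 ] [ 0.0033 -0.0404  0.297 ] [ 0.0029 -0.0407  0.2895]
ptr -0.04 1 [ 0.0037 -0.0398  0.2866] [ 0.0037 -0.0398  0.2866] [ 0.0037 -0.0398  0.2866]
ptr -0.01 32 [-0.0066 -0.0095  0.2553] [ 0.0016 -0.0005  0.2853] [-0.0019 -0.003   0.2749]
ptr 0.0 7 [-0.0047  0.      0.2566] [-0.0005  0.0034  0.2875] [-0.0026  0.001   0.27  ]
```

```bash
python3 - <<'E'
from h import *
np.set_printoptions(precision=4,suppress=True,linewidth=150)
c=load('side')
print(c['image'][190:201,292:308].max(2))
A=dark(c,293,188,308,202,300); A=A[(abs(A[:,0])<.012)&(A[:,1]<.03)&(A[:,1]>-.045)]
print(len(A)); print(A)
E
python3 -m handwheel '[[0,0,0,0,0,0,0.3]]'
python3 - <<'E'
from h import *
Rg=Rt(np.radians(5.2),np.radians(40))
X=np.array([.9959,.0906,0]);Y=np.array([-.0906,.9959,0])
tab=np.array([.591,.0165,.331])-.044*X-.0515*Y
st=arm.read_state();print(st['joint_positions'])
for d in(.12,.0):print(plan(Rg,tab-d*Rg[:,2]))
E
```

```text
[[101  90  77  81  83 103 102 102 103 100 104 102 102 102  91  71]
 [103  89  69  76  84 103 102 100 104 102 102 102 105 102  92  73]
 [101  86  53  61  80 103 104 102 102 101 103 102 103 102  90  69]
 [ 98  72  46  47  67  90  92 104 104 103 101 102 100 103  90  75]
 [ 84  38  46  44  58  65  72 102 100 106 102 103 101 105  91  71]
 [ 86  41  46  47  45  59  79  86  97 107 108 100 102 102  89  72]
 [ 84  37  44  43  45  73  92  71  78  95 104  94  95 103  87  68]
 [ 85  41  45  43  43  71 105 103  91  71  77  77  83 103  90  72]
 [ 88  58  50  50  59  81 100 103 102 102 100 102 104 100  91  68]
 [102  83  61  71  73 102 103 102 101 103 103 104 101 104  89  75]
 [104  87  66  78  75 102 104 101 103 101 102  99 103 104  90  77]]
77
[[-0.0025  0.0003  0.2949]
 [-0.0012 -0.0019  0.2953]
 [ 0.0003 -0.0036  0.2955]
 [ 0.0032 -0.04    0.3063]
 [-0.0009  0.0023  0.2914]
 [-0.0023 -0.0033  0.2935]
 [ 0.001  -0.0028  0.2925]
 [ 0.0028 -0.0405  0.3041]
 [-0.0028 -0.0001  0.2901]
 [-0.0027 -0.0038  0.2913]
 [-0.0004 -0.0046  0.291 ]
 [ 0.0026 -0.0408  0.3018]
 [-0.0026  0.      0.2875]
 [-0.002
[... 1347 characters left out ...]
0043 -0.0026  0.2689]
 [ 0.0033 -0.0404  0.282 ]
 [-0.0005  0.0026  0.2658]
 [ 0.0019  0.0019  0.2655]
 [ 0.0006 -0.0036  0.2677]
 [ 0.0027 -0.0412  0.2799]
 [-0.003  -0.0006  0.2651]
 [-0.0025 -0.0037  0.266 ]
 [ 0.0017 -0.0021  0.2643]
 [ 0.0029 -0.041   0.2773]
 [-0.0024  0.0002  0.2621]
 [-0.0015 -0.0025  0.2628]
 [ 0.003  -0.0006  0.2609]
 [ 0.0018 -0.0424  0.2756]]
time_s: 17.1
eef_pos: [0.5282, 0.0138, 0.1833]
orientation: [-0.043, 0.943, 0.018, 0.33]
wrist_force: [-0.2, -0.0, 0.1]
opening: 0.0558
grasp_force: 0.0
[-0.37558759 -0.24066216  2.28891241  0.57664219  0.55028594 -2.45008166]
[ 0.0048 -0.0237 -0.0021 -0.1046 -0.0533 -0.2051]
[ 0.0048 -0.0237 -0.0021 -0.1075 -0.0539 -0.0852]
```

```bash
python3 -m handwheel '[[0,0,0,0,0,-0.04,0.3],[0,0,0,0,0,-0.085,0.3],[0.002,-0.01,-0.001,-0.025,-0.01,-0.12,0.3],[0.005,-0.02,-0.002,-0.06,-0.03,-0.155,0.3],[0.005,-0.024,-0.002,-0.09,-0.045,-0.19,0.3],[0.005,-0.024,-0.002,-0.1046,-0.0533,-0.205,0.3],[0.005,-0.024,-0.002,-0.1046,-0.0533,-0.205,0.3],[0.005,-0.024,-0.002,-0.1046,-0.0533,-0.205,0.3]]' 20
python3 - <<'E'
from h import *
np.set_printoptions(precision=4,suppress=True)
c=cam('side');A=dark(c,286,168,320,192); T=A[(A[:,0]>-.06)&(A[:,0]<-.02)&(A[:,1]<-.03)&(A[:,1]>-.07)&(A[:,2]>.3)&(A[:,2]<.35)]
print(len(T),T.min(0),T.max(0))
Rg=Rt(np.radians(5.2),np.radians(40))
X=np.array([.9959,.0906,0]);Y=np.array([-.0906,.9959,0])
tab=np.array([.591,.0165,.331])-.044*X-.0515*Y
st=arm.read_state();print(st['joint_positions'],st['wrist_force'])
for d in(.12,.0):print(plan(Rg,tab-d*Rg[:,2]))
E
```

```text
time_s: 17.9
eef_pos: [0.4868, -0.0448, 0.4082]
orientation: [-0.042, 0.939, 0.016, 0.342]
wrist_force: [-0.5, -0.0, -1.0]
opening: 0.0261
grasp_force: 0.0
79 [-0.0512 -0.0593  0.3252] [-0.0201 -0.0451  0.3367]
[-0.627  -0.6109  2.0676  0.4781  1.1674 -2.3607] [ 0.5232 -0.0304 -0.3345]
[ 0.0011 -0.0009 -0.0009 -0.0012 -0.0004 -0.0008]
[ 0.0011 -0.0009 -0.0009 -0.0014 -0.0006  0.1192]
```

```bash
python3 -m handwheel '[[0,0,0,-0.001,-0.001,0.035,0.3],[0,0,0,-0.001,-0.001,0.07,0.3],[0,0,0,-0.001,-0.001,0.095,0.3],[0,0,0,-0.001,-0.001,0.11,0.3],[0,0,0,-0.001,-0.001,0.119,0.3],[0,0,0,-0.001,-0.001,0.119,0.3],[0,0,0,-0.001,-0.001,0.119,0.3],[0,0,0,-0.001,-0.001,0.119,0.2],[0,0,0,-0.001,-0.001,0.119,0.1],[0,0,0,-0.001,-0.001,0.119,0.05],[0,0,0,-0.001,-0.001,0.119,0.05]]' 12
python3 -c "
from h import *
st=arm.read_state();R0=R.from_quat(st['orientation']).as_matrix();print(st['joint_positions'],R0.T@[0,0,-.048])"
```

```text
time_s: 19.05
eef_pos: [0.5636, -0.0352, 0.3196]
orientation: [-0.044, 0.938, 0.019, 0.343]
wrist_force: [2.6, 15.0, 0.7]
opening: 0.0099
grasp_force: 12.0
[-0.47693464 -0.33653596  2.07324916  0.48685682  0.85136426 -2.36095652] [ 0.03094192 -0.0002348   0.03669526]
```

```bash
python3 -m handwheel '[[0,0,0,0,0.001,0,0.05],[0,0,0,0,0.002,0,0.05],[0,0,0,0,0.002,0,0.05]]'
```

```text
time_s: 19.35
eef_pos: [0.5636, -0.035, 0.3197]
orientation: [-0.043, 0.938, 0.017, 0.343]
wrist_force: [2.1, 8.3, -0.4]
opening: 0.0097
grasp_force: 12.0
```

Same direction again, about 2.5 mm more.

```bash
python3 -m handwheel '[[0,0,0,0,0.001,0,0.05],[0,0,0,0,0.0025,0,0.05],[0,0,0,0,0.0025,0,0.05]]'; python3 -m handwheel '[[0,0,0,0.003,0,0.0037,0.05],[0,0,0,0.0064,0,0.0076,0.05],[0,0,0,0.0097,0,0.0115,0.05],[0,0,0,0.0129,0,0.0153,0.05],[0,0,0,0.0161,0,0.0191,0.05],[0,0,0,0.0193,0,0.0229,0.05],[0,0,0,0.0225,0,0.0267,0.05],[0,0,0,0.0258,0,0.0306,0.05],[0,0,0,0.029,0,0.0344,0.05],[0,0,0,0.0309,0,0.0367,0.05],[0,0,0,0.0309,0,0.0367,0.05],[0,0,0,0.0309,0,0.0367,0.05]]'
python3 - <<'E'
from h import *
np.set_printoptions(precision=4,suppress=True)
c=cam('side');print(arm.read_state()['joint_positions'])
B=dark(c,286,172,330,215,300)
I=dark(c,286,172,330,215); I=I[(I[:,1]<-.03)&(I[:,1]>-.075)&(I[:,2]>.24)&(I[:,2]<.36)&(I[:,0]>-.012)&(I[:,0]<.012)]
print('idx',len(I),I.min(0),I.max(0),np.percentile(I[:,2],[3,50,97]))
P=B[(abs(B[:,0])<.006)&(B[:,1]<-.012)&(B[:,1]>-.032)&(B[:,2]>.25)&(B[:,2]<.31)];print('ptr',P)
E
```

```text
time_s: 19.65
eef_pos: [0.5636, -0.0347, 0.3197]
orientation: [-0.043, 0.938, 0.014, 0.343]
wrist_force: [-2.4, -0.7, -0.8]
opening: 0.0098
grasp_force: 12.0
time_s: 20.85
eef_pos: [0.5636, -0.0346, 0.2708]
orientation: [-0.042, 0.938, 0.015, 0.342]
wrist_force: [-2.8, -4.1, -2.0]
opening: 0.0095
grasp_force: 12.0
[-0.4692 -0.2831  2.1351  0.5289  0.742  -2.4249]
idx 22 [-0.0035 -0.0672  0.2743] [ 0.0046 -0.0421  0.3307] [0.2744 0.2804 0.3039]
ptr []
```

```bash
python3 -m handwheel '[[0,0,0,0,0,0,0.1],[0,0,0,0,0,0,0.2],[0,0,0,0,0,0,0.3],[0,0,0,0,0,0,0.3],[0,0,0,0,0,-0.02,0.3],[0,0,0,0,0,-0.05,0.3],[0,0,0,0,0,-0.09,0.3],[0,0,0,0,0,-0.12,0.3],[0,0,0,0,0,-0.12,0.3],[0,0,0,0,0,-0.12,0.3]]'
cat > m.py <<'E'
from h import *
np.set_printoptions(precision=4,suppress=True)
for k in range(2):
    c=cam('side');B=dark(c,280,165,330,215,300)
    I=dark(c,280,165,330,215); I=I[(I[:,1]<-.035)&(I[:,1]>-.075)&(I[:,2]>.24)&(I[:,2]<.36)]
    for a,b in((-.06,-.04),(-.04,-.02),(-.012,.004)):
        q=I[(I[:,0]>a)&(I[:,0]<b)]; 
        if len(q): print('idx',a,len(q),np.percentile(q[:,2],[0,3,97,100]),q[:,1].min(),q[:,1].max())
    P=B[(abs(B[:,0])<.006)&(B[:,1]<-.012)&(B[:,1]>-.037)&(B[:,2]>.25)&(B[:,2]<.31)];print('ptr',len(P),P.mean(0));print(P)
    S=B[(abs(B[:,0])<.02)&(abs(B[:,1])<.02)]; S=S[(S[:,2]<.295)]
print(c['image'][190:204,290:316].max(2)); print(arm.read_state()['joint_positions'])
E
python3 m.py
```

```text
time_s: 21.9
eef_pos: [0.4869, -0.0415, 0.3635]
orientation: [-0.043, 0.938, 0.014, 0.343]
wrist_force: [0.9, 0.1, -0.7]
opening: 0.0265
grasp_force: 0.0
idx -0.06 31 [0.2779 0.2784 0.2871 0.2871] -0.05721146955181981 -0.04650135680667461
idx -0.04 42 [0.277  0.2775 0.2875 0.2891] -0.056564210130620775 -0.04692350142577962
idx -0.012 73 [0.2745 0.2754 0.3203 0.325 ] -0.0649428327439828 -0.03832666892132002
ptr 13 [-0.0008 -0.0231  0.282 ]
[[-0.0004 -0.0122  0.2834]
 [-0.0031 -0.0155  0.2827]
 [-0.0015 -0.0173  0.2829]
 [ 0.0015 -0.0172  0.2821]
 [-0.0028 -0.0189  0.2813]
 [-0.0016 -0.021   0.2817]
 [ 0.0002 -0.0225  0.2817]
 [ 0.0004 -0.0259  0.2828]
 [-0.0032 -0.0268  0.2816]
 [-0.0007 -0.0274  0.2811]
 [-0.0011 -0.0315  0.2826]
 [ 0.0022 -0.031   0.2815]
 [ 0.0002 -0.0335  0.2804]]
idx -0.06 30 [0.2767 0.2779 0.2874 0.2874] -0.05640622117922595 -0.04428090508483646
idx -0.04 43 [0.2762 0.2777 0.2876 0.2886] -0.058508539191768565 -0.047752146440461066
idx -0.012 72 [0.2726 0.2757 0.3159 0.3249] -0.06425310077614976 -0.03866773496443967
ptr 12 [-0.0003 -0.0234  0.2815]
[[-0.0023 -0.0
[... 1187 characters left out ...]
1 100  90  57  51  55  55  85 103 103 102  95  86  70  34  38  35  34
   34  36  36  38  39  44  77 105]
 [101 102 102  85  61  71  78 102  98  87  84  71  36  40  36  37  38  39
   37  32  32  36  33  30  76 105]
 [102 102 100  84  61  70  67  86  70  40  39  39  39  37  36  34  31  35
   34  32  34  31  29  30  77 107]
 [103 102  99  74  51  52  47  42  38  40  39  39  35  37  29  32  28  32
   33  33  30  29  26  25  78 108]
 [ 96  87  74  41  41  45  39  45  42  34  33  36  34  29  32  31  33  32
   32  30  28  31  29  32  77 108]
 [ 72  35  39  44  50  52  44  44  45  34  32  31  25  31  32  29  28  40
   47  33  32  32  32  34  77 110]]
[-0.6167 -0.6006  2.1508  0.4945  1.0784 -2.3998]
```

```bash
python3 - <<'E'
from h import *
c=load('side');o=np.array(c['pose'])[:3,3];n=np.array([.9959,.0906,0])
def onplane(u,v,x=0):
    p=px(c,u,v,0.);d=p-o;s=(np.dot(np.array([.591,.0165,0])+x*n-o,n))/d.dot(n);return stand((o+s*d)[None])[0]
for u,v in((299,195.67),(301,197.0)):
    print(onplane(u,v).round(4),onplane(u,v,.002).round(4),onplane(u,v,-.002).round(4))
E
```

```text
[-0.     -0.0154  0.2802] [ 0.002  -0.0129  0.2789] [-0.002  -0.0179  0.2816]
[ 0.     -0.0228  0.2794] [ 0.002  -0.0203  0.278 ] [-0.002  -0.0253  0.2807]
```

The index looks about 1 mm high, so I'll regrip at the same place and nudge it down.

```bash
python3 -m handwheel '[[0,0,0,0,0,0.04,0.3],[0,0,0,0,0,0.08,0.3],[0,0,0,0,0,0.105,0.3],[0,0,0,0,0,0.12,0.3],[0,0,0,0,0,0.12,0.3],[0,0,0,0,0,0.12,0.2],[0,0,0,0,0,0.12,0.1],[0,0,0,0,0,0.12,0.05],[0,0,0,0,0,0.12,0.05],[0,0,0,0.0003,0,0.1204,0.05],[0,0,0,0.0006,0,0.1208,0.05],[0,0,0,0.0006,0,0.1208,0.05],[0,0,0,0.0006,0,0.1208,0.05]]'; python3 -m handwheel '[[0,0,0,0,0,0,0.1],[0,0,0,0,0,0,0.2],[0,0,0,0,0,0,0.3],[0,0,0,0,0,0,0.3],[0,0,0,0,0,-0.02,0.3],[0,0,0,0,0,-0.05,0.3],[0,0,0,0,0,-0.09,0.3],[0,0,0,0,0,-0.13,0.3],[0,0,0,0,0,-0.13,0.3],[0,0,0,0,0,-0.13,0.3]]'
python3 m.py | grep -E 'idx|ptr'
```

```text
time_s: 23.3
eef_pos: [0.5637, -0.0346, 0.2704]
orientation: [-0.043, 0.938, 0.015, 0.343]
wrist_force: [-2.3, -1.9, 1.0]
opening: 0.0099
grasp_force: 12.0
time_s: 24.3
eef_pos: [0.4804, -0.0422, 0.3707]
orientation: [-0.043, 0.938, 0.014, 0.344]
wrist_force: [0.0, 0.2, 0.2]
opening: 0.0265
grasp_force: 0.0
idx -0.06 33 [0.2742 0.2755 0.2863 0.2873] -0.0563648317149467 -0.04519436374481565
idx -0.04 43 [0.2746 0.2761 0.2863 0.287 ] -0.05699033813345858 -0.046076577486017824
idx -0.012 72 [0.2724 0.2729 0.3205 0.3251] -0.06524321685455287 -0.0369519355521667
ptr 13 [-0.0001 -0.0242  0.2818]
idx -0.06 36 [0.2744 0.2759 0.2862 0.2866] -0.05691860001417285 -0.044700743822773774
idx -0.04 40 [0.2754 0.2763 0.2863 0.2871] -0.05659595900215137 -0.04764034646364115
idx -0.012 71 [0.2722 0.273  0.3181 0.326 ] -0.06487393299837634 -0.039047630903585775
ptr 12 [-0.0006 -0.0238  0.2817]
```

```bash
python3 -c "from workcell import arm;print(arm.sign_off())"
```

```text
the job is handed in; nothing more can be done
None
```

The tall can hangs still on the spring balance with about 40 mm of draw; the index edge is within about 1 mm of the pointer by my depth measurements, and the job was handed in at about 24 s of the 72 s limit.

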